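Draw a warmed clot tube from its block and hold it tipped on its side

TASK

The red-capped tube has had its time in the block warmer: take it with a light grip, draw it straight up out of its well without wrenching it, and carry it upright over to the white tray. Only over the middle of the tray tip it onto its side (level, or nearly so), about 15 cm or more above the cart, and finish still holding it there, steady, so that the clot can be inspected. Leave the other tubes standing in the block and everything else where it is.

Things in the scene. Friction and masses are not known exactly. Their poses are not given: they have to be found in the camera images.
- red_tube_centre (a point): the tube to take: closed sample tube, 88 mm long, with a RED cap, standing cap up in one of the four corner wells of the warmer (which one varies). The point is half-way up, 44 mm above its foot; z runs along the tube to the cap. The cap, 16 mm in diameter, is the upper 20 mm of the length, its middle 34 mm from this point; below it the tube is 12.8 mm in diameter
- red_tube: the same red-capped tube; origin at the middle of its foot, z along the tube to the cap. 12 g, thin-walled: the fingers may press on it with 90 N at most, summed over both (45 N each), and it may press on its well with 15 N at most
- warmer: fixed block warmer: white housing, grey console on its -x side, grey metal block 74 (x) by 128 mm (y), top 86 mm up, its highest part. Origin on the cart, under the block's middle; z up. Wells 14.8 mm wide, 45 deep, at x = -16, 16 and y = -39, -13, 13, 39; tubes in the corner ones, cap tops 129 mm up. Between caps: 16 mm along x, 62 along y, so fingers fit either side of a cap along the warmer's y
- tray: white shallow tray, fixed, 278 mm (its x) by 218 mm (its y), rim 20 mm high. Origin under its middle, on the cart top; z up
- blue_tube_centre (a point): closed sample tube, 88 mm long in all, with a blue cap; same size as the red-capped one, standing in another corner well. The point is half-way up the tube, 44 mm above its foot
- gold_tube_centre (a point): closed sample tube, 88 mm long in all, with a gold cap; same size as the red-capped one, standing in another corner well. The point is half-way up the tube, 44 mm above its foot
- green_tube_centre (a point): closed sample tube, 88 mm long in all, with a green cap; same size as the red-capped one, standing in another corner well. The point is half-way up the tube, 44 mm above its foot
- timer: white wind-up timer, 66 by 66 by 48 mm, loose, right of the warmer; origin under its middle
- gel_pot: small blue pot with white cap, 43 mm wide, 60 mm high, loose; origin under its middle
- lancets: small upright carton, white and green, 31 by 47 by 72 mm, loose; origin under its middle
- saline: white bottle, 45 mm wide, 126 mm high, loose, at the back; origin under its middle
- alcohol: white bottle with blue cap, 49 mm wide, 134 mm high, loose, at the back; origin under its middle

How it is judged:
By the outcome, as a careful person would: the job done as asked, in the order asked, and still so for the second after the job is handed in, while the arm keeps its last pose, push and grip.
It also fails if it takes over 51 s, if anything falls off the work surface, if the arm or the gripper's body presses on something with over 40 N, if the wrist force passes 120 N, or if a joint passes its speed limit or range.

ROBOT

A 6-joint arm with a two-finger parallel gripper is mounted at the origin on a cart in front of the work surface, level with it; the furniture and walls round the work are solid. World frame = base frame: x ahead of the robot, y to its left, z up, the work surface at z = 0. Lengths are in mm, angles in degrees, forces in N, time in s.
With the tool pointing down it reaches from about 350 to 850 mm from the base axis. Payload 8.1 kg.
Tool frame: the origin (TCP) lies midway between the tips of the shut fingers; the grasp point (between the pads) lies grip_depth behind it (grip_depth is the distance from the TCP to the grasp point, in mm); z points along the fingers, y is the line along which they close (so a half turn about z gives the same grasp; the last joint's range is limited). The gripper opens to 85 mm and grips with 20 to 120 N. Pads are 22 mm wide; open, the fingers measure 114 mm over their backs; the gripper's body (76 mm by 85 mm) begins 54 mm behind the grasp point. The pads swing forward as they close: fully open they stand 13 mm farther back than shut.
Start: joints at [71.597, 7.471, 85.268, -0, 87.261, -4.893], TCP at [140.15, 583.407, 231.292] pointing down, gripper open.
Joint ranges: [-169.43, 169.43], [-51.17, 129.36], [1.28, 143.12], [-76.62, 256.62], [0, 156.53], [-152.29, 152.29]. Speed limits (degrees/s): [136.94, 136.94, 159.86, 180, 180, 180].

INTERFACE

Orientations are given as [roll, pitch, yaw] about the fixed x, y, z axes, in that order (R = Rz(yaw) Ry(pitch) Rx(roll)).
In Python, from bench import sense, snapshot, hand_in, grip_depth gives the robot as it stands. The module is installed in compiled form; this text tells all that it offers.
- The arm moves only by the tool apply_moves, never from a script. Its argument "series" is text: rows parted by semicolons, each of 5 numbers parted by spaces: the shift along the tool's x, y, z each as a share of 0.3 m, from -1 to 1, then the turn about the tool's z as a share of 2 rad, from -1 to 1, then the gripper's target within -1 to 1 (shut at 1, half-way at 0, fully open at -1). In form: tx ty tz twist gripper; .... A call has 1 to 5 rows; each row shifts and turns the commanded pose from where the row before left it, along the tool's axes as they then stand; what a row does not reach is not made up. A row lasts 1/12 s, in which the tool goes at most 41.7 mm and 7.16 degrees, less where a joint would pass 70% of its speed; a pose out of reach is approached as far as the arm can. A call with a number of a shift or a turn outside -1 to 1 is refused whole. A call with a gripper value outside its range is refused whole. The fingers move at their own pace and stop on an object; "squeeze" is the grip in N (left out, the last holds). Time passes only in rows, so rows that do not move let the fingers close. It gives the time, the measured TCP pose, the force, the opening and the grip force at its end, in the units of the state.
- sense(): the state, without advancing time (a new reading comes with each control period).
- snapshot(name): name is "scene" or "top" or "wrist"; returns a dict with "frame" (480x640x3 uint8, blue, green, red), "depth" (480x640 float32, mm along the optical axis (not along the pixel's ray), 0 where there is no reading), "intrinsics" (3x3 intrinsics, pixels), "extrinsics" (4x4, takes a point from camera to world coordinates); the wrist camera has in their place "tool_from_camera" (4x4, takes a point from camera to tool coordinates, whose origin is the TCP and whose axes are the flange's). Camera axes: x right, y down, z forward; pixel columns grow to the right and rows downward; lengths in mm; the calibration is good to about 2 mm. A picture is of the moment at which its call begins: read the wrist's pose just before it.
- hand_in(): hands the job in; it is judged then, once.
The state is a dict: "time": time; "joint_pos": joint angles; "qd": joint speeds; "joint_efforts": joint torques, N m; "tool_pos": TCP position; "tcp_rot": TCP orientation; "ft_force": force on the tool from outside, world axes, zero at the start; "wrist_torque": the same for the moment, N m; "finger_gap": finger opening in mm; "grip_force": force on a finger pad.
Only numpy, scipy, OpenCV 4.12 (cv2) and the standard library are available. Lean on these libraries where they do the work, as an engineer would, in place of code of your own. Each camera call takes 0.05 s, during which the arm holds its last target. There are 200 camera calls.

## Working session

There is one attempt and no reset: what is moved stays moved. The work goes in short steps, Python scripts to look and compute and a tool call to move; the robot and the scene stay as the last step left them, time stands still between calls to the robot, and variables do not carry over. Pictures are saved under pics/ and viewed, at most 10 in all, crops included, and the job is handed in when it is done.

Besides the shell and the picture viewer there is one more tool, called after ">>>" by a JSON object that holds its "name" and its "arguments". apply_moves: Moves the arm, as the interface text tells. Its arguments: {"type":"object","properties":{"series":{"type":"string"},"squeeze":{"type":"number"}},"required":["series"]}

```bash
mkdir -p pics; ls; python3 - <<'E'
from bench import *
import cv2,numpy as np
print(sense(),grip_depth)
for n in("top","scene"):
    s=snapshot(n);cv2.imwrite(f"pics/{n}1.png",s["frame"]);np.savez(f"{n}1.npz",**s)
    print(s["intrinsics"],s["extrinsics"])
E
```

```text
pics
{'time': 0.0, 'joint_pos': array([ 7.15969724e+01,  7.51439581e+00,  8.53296229e+01, -1.47527128e-03,
        8.72597721e+01, -4.89236716e+00]), 'qd': array([ 0.05093959, -0.0056186 , -0.04981248,  0.06871579, -0.04818112,
       -0.12676454]), 'joint_efforts': array([ 5.70387583e-04, -5.69431651e+01, -5.00526345e+01, -2.28330259e-04,
        1.55464956e-02, -5.83864562e-05]), 'tool_pos': array([139.98504613, 582.88633271, 230.24854472]), 'tcp_rot': array([-1.79896462e+02, -7.38362191e-03,  1.66489405e+02]), 'ft_force': array([ 0.29583166, -0.04904853, -0.18413145]), 'wrist_torque': array([ 0.01885123, -0.00282276, -0.0219421 ]), 'grip_force': 0.0, 'finger_gap': 85.09749287591042} 18.700000000000003
[[446.22080807   0.         321.33828816]
 [  0.         446.22080807 234.05239347]
 [  0.           0.           1.        ]] [[ 4.53843835e-03 -9.97480092e-01  7.08016079e-02  4.26955728e+02]
 [-9.99942146e-01 -3.83634100e-03  1.00492352e-02 -6.27057477e+01]
 [-9.75229293e-03 -7.08431196e-02 -9.97439795e-01  1.15490089e+03]
 [ 0.00000000e+00  0.00000000e+00  0.00000000e+00  1.00000000e+00]]
[[501.73002648   0.         321.9130264 ]
 [  0.         501.73002648 236.70011376]
 [  0.           0.           1.        ]] [[ 5.17240735e-01 -4.99144337e-01  6.95210007e-01 -1.74697915e+02]
 [-8.55552816e-01 -2.80524594e-01  4.35126799e-01 -4.96283805e+02]
 [-2.21675722e-02 -8.19854184e-01 -5.72143090e-01  6.33385073e+02]
 [ 0.00000000e+00  0.00000000e+00  0.00000000e+00  1.00000000e+00]]
```

View pics/top1.png

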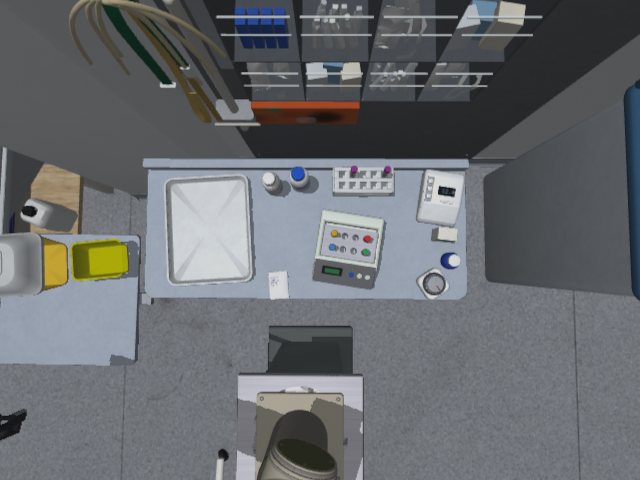

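View pics/scene1.png

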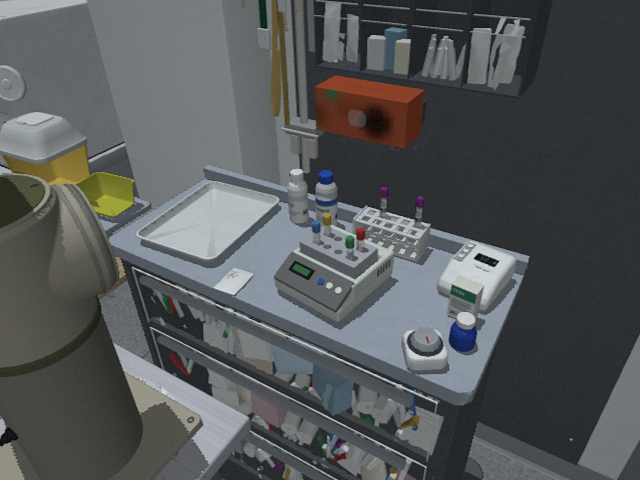

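The top view shows the tray centre near (208,230) and the caps at gold (334,233), red (367,239), blue (333,247) and green (366,253). The scene view confirms red is at the far right corner of the block.

```bash
cat > h.py <<'E'
import numpy as np,cv2
def proj(d,u,v,z):  # pixel ray at world height z
    K,E=d["intrinsics"],d["extrinsics"]
    r=E[:3,:3]@np.linalg.solve(K,[u,v,1.]); return E[:3,3]+r*(z-E[2,3])/r[2]
E
python3 - <<'E'
from h import *
d=np.load("top1.npz");f=d["frame"]
hsv=cv2.cvtColor(f,cv2.COLOR_BGR2HSV)
R={}
for n,(u,v) in dict(gold=(334,233),red=(367,239),blue=(333,247),green=(366,253)).items():
    h0=hsv[v,u];w=hsv[v-7:v+8,u-7:u+8].astype(int)
    m=(w[...,1]>110)&(np.minimum(abs(w[...,0]-h0[0]),180-abs(w[...,0]-h0[0]))<10)
    yy,xx=np.nonzero(m);c=(xx.mean()+u-7,yy.mean()+v-7)
    R[n]=proj(d,*c,124);print(n,h0,m.sum(),c,R[n],d["depth"][v,u])
a=R["red"]-R["gold"];b=R["green"]-R["blue"]
print([np.degrees(np.arctan2(-q[0],-q[1])) for q in(a,b)],np.linalg.norm(a),np.linalg.norm(b))
E=np.array(list(R.values())).mean(0);print("mid",E)
for c in [(166,178),(248,177),(252,281),(169,282)]: print(proj(d,*c,20))
cv2.imwrite("pics/c.png",cv2.resize(f[150:300,150:470],None,fx=2.5,fy=2.5))
E
```

```text
gold [ 23 209 183] 31 (np.float64(333.8709677419355), np.float64(232.93548387096774)) [502.83740512 -81.33446617 124.        ] 1030.2028
red [  0 186 184] 32 (np.float64(367.15625), np.float64(238.375)) [ 490.51971605 -158.31452012  124.        ] 1026.5477
blue [105 167 176] 29 (np.float64(331.7241379310345), np.float64(246.58620689655172)) [471.18543487 -76.45476036 124.        ] 1024.3333
green [ 68 147 137] 26 (np.float64(365.4230769230769), np.float64(251.80769230769232)) [ 459.45110892 -154.23438091  124.        ] 1024.1675
[np.float64(9.090915864854281), np.float64(8.579304260159695)] 77.95931098874368 78.6597977276941
mid [ 480.99841624 -117.58453189  124.        ]
[651.04643427 350.44160895  20.        ]
[654.20564759 138.42998661  20.        ]
[387.5374693 123.952687   20.       ]
[383.98333323 334.97517278  20.        ]
```

View pics/c.png

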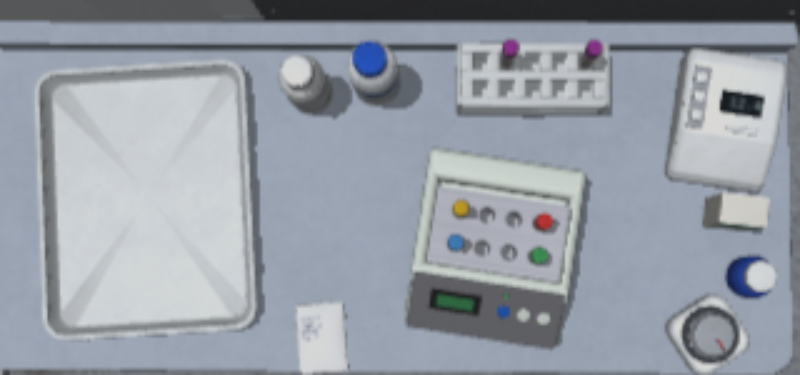

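The crop agrees with the block geometry: red sits at about (490,-158), warmer yaw is about -9°, and the tray middle is about (519,237). The rows only turn about the tool's z, so I'll try small moves first to learn how the orientation behaves, before touching the tube.

>>> {"name": "apply_moves", "arguments": {"series": "0 0 -0.13 0.06 -1; 0 0 -0.13 0.06 -1; 0 0 -0.13 0 -1; 0 0 -0.13 0 -1; 0 0 -0.13 0 -1"}}

```text
time: 0.52
tool_pos: [140.0, 582.9, 427.7]
tcp_rot: [-180.0, 0.0, 152.7]
ft_force: [0.1, 1.2, 0.5]
finger_gap: 85.5
grip_force: 0.0
```

>>> {"name": "apply_moves", "arguments": {"series": "0 0 -0.13 0 -1; 0 0 -0.13 0 -1; 0 0 -0.13 0 -1; 0 0 -0.13 0 -1; 0 0 -0.13 0 -1"}}

```text
time: 0.93
tool_pos: [140.0, 583.0, 616.1]
tcp_rot: [179.9, -0.0, 152.7]
ft_force: [0.6, -0.0, 1.2]
finger_gap: 85.2
grip_force: 0.0
```

>>> {"name": "apply_moves", "arguments": {"series": "0 0 -0.13 0 -1; 0 0 -0.13 0 -1; 0 0 -0.13 0 -1; 0 0 -0.13 0 -1; 0 0 -0.13 0 -1"}}

```text
time: 1.35
tool_pos: [129.9, 538.4, 706.1]
tcp_rot: [177.7, -0.6, 152.7]
ft_force: [0.4, -0.2, 1.0]
finger_gap: 85.4
grip_force: 0.0
```

```bash
python3 -c "
from bench import *;print(sense())"
```

```text
{'time': 1.35, 'joint_pos': array([ 70.93957149,  30.7315371 ,   1.50806462,   0.5005134 ,
       145.35055415,   8.62590641]), 'qd': array([ -2.61701775, -24.19245969,  -2.15029203,   2.28119201,
         9.49105405,  -0.83503632]), 'joint_efforts': array([ 3.90885780e-01, -5.18678033e+01, -2.94668233e+01, -5.50046365e-02,
       -5.21788672e-01,  3.34751594e-02]), 'tool_pos': array([129.91962596, 538.3566969 , 706.11270815]), 'tcp_rot': array([177.65642071,  -0.62546481, 152.74419023]), 'ft_force': array([ 0.4197274 , -0.20153814,  1.02121589]), 'wrist_torque': array([0.02555066, 0.03650768, 0.00596671]), 'grip_force': 0.0, 'finger_gap': 85.3924911329648}
```

>>> {"name": "apply_moves", "arguments": {"series": "0 0 -0.13 0 -1; 0 0 -0.13 0 -1; 0 0 -0.13 0 -1; 0 0 -0.13 0 -1; 0 0 -0.13 0 -1"}}

```text
time: 1.77
tool_pos: [109.0, 452.5, 782.1]
tcp_rot: [172.7, -1.8, 152.9]
ft_force: [0.6, 0.2, -0.5]
finger_gap: 85.6
grip_force: 0.0
```

>>> {"name": "apply_moves", "arguments": {"series": "0 0 0.1 0 -1; 0 0 0.1 0 -1; 0 0 0.1 0 -1; 0 0 0.1 0 -1; 0 0 0 0 -1"}}

```text
time: 2.18
tool_pos: [112.9, 467.8, 688.4]
tcp_rot: [174.0, -1.6, 152.8]
ft_force: [0.5, 2.2, -4.0]
finger_gap: 85.6
grip_force: 0.0
```

```bash
python3 -c "
from bench import *;print(sense()['joint_pos'])"
```

```text
[ 69.63160164   2.76765485  40.02115063   1.21101447 131.08191207
   7.75304638]
```

The tilt picked up at the reach limit persists, so orientation can be steered: pushing past the reach limit tips the tool outward, which is how to tip the tube later. I need a helper to turn world shifts into rows. I'll also cancel the present 6° tilt by stretching on the other side.

```bash
cat >> h.py <<'E'
from scipy.spatial.transform import Rotation as Ro
def R(s): return Ro.from_euler("xyz",s["tcp_rot"],degrees=True).as_matrix()
def plan(s,*pts,step=40):
    p=s["tool_pos"]; M=R(s); z=M[:,2]
    W=np.radians(8.8); ey=np.array([np.sin(W),np.cos(W),0]); ex=np.array([np.cos(W),-np.sin(W),0])
    print("t",s["time"],"pos",p.round(1),"rot",s["tcp_rot"].round(1),"j",s["joint_pos"].round(1),
     "tilt",np.degrees(np.arccos(-z[2])).round(1),"az",np.degrees(np.arctan2(z[1],z[0])).round(),"warm x,y tilt",np.degrees([z@ex,z@ey]).round(1),"tool y az",np.degrees(np.arctan2(M[1,1],M[0,1])).round(1), "F",s["ft_force"].round(1),"gap",s["finger_gap"].round(1),"grip",s["grip_force"])
    for q in pts:
        d=M.T@(np.array(q)-p); n=max(1,int(np.ceil(np.linalg.norm(d)/step))); print(n,"rows",(d/n/300).round(4)); p=np.array(q)
E
python3 -c "
from h import *
from bench import *
plan(sense(),(400,250,690),(470,-100,690),(230,-450,690),(230,-450,730))"
```

```text
Traceback (most recent call last):
  File "h.py", line 11, in plan
    "tilt",np.degrees(np.arccos(-z[2])).round(1),"az",np.degrees(np.arctan2(z[1],z[0])).round(),"warm x,y tilt",np.degrees([z@ex,z@ey]).round(1),"tool y az",np.degrees(np.arctan2(M[1,1],M[0,1])).round(1), "F",s["ft_force"].round(1),"gap",s["finger_gap"].round(1),"grip",s["grip_force"])
                                                                                                                                                                                                                                              ^^^^^^^^^^^^^^^^^^^^^
AttributeError: 'float' object has no attribute 'round'
```

```bash
sed -i 's/s\["finger_gap"\].round(1)/round(s["finger_gap"],1)/' h.py
python3 -c "
from h import *
from bench import *
plan(sense(),(400,250,690),(470,-100,690),(230,-450,690),(230,-450,730))"
```

```text
t 2.1833 pos [112.9 467.8 688.4] rot [174.   -1.6 152.8] j [ 69.6   2.8  40.    1.2 131.1   7.8] tilt 6.2 az 78.0 warm x,y tilt [0.3 6.2] tool y az 62.6 F [ 0.5  2.2 -4. ] gap 85.6 grip 0.0
10 rows [-0.1182 -0.0203 -0.0061]
9 rows [-0.0823 -0.1027 -0.0131]
11 rows [ 0.0162 -0.1269 -0.0128]
2 rows [ 0.0019  0.0069 -0.0663]
```

>>> {"name": "apply_moves", "arguments": {"series": "-0.118 -0.02 -0.006 0 -1; -0.118 -0.02 -0.006 0 -1; -0.118 -0.02 -0.006 0 -1; -0.118 -0.02 -0.006 0 -1; -0.118 -0.02 -0.006 0 -1"}}

```text
time: 2.6
tool_pos: [256.7, 357.1, 703.3]
tcp_rot: [172.5, -1.7, 152.9]
ft_force: [0.2, 0.5, 0.3]
finger_gap: 85.5
grip_force: 0.0
```

>>> {"name": "apply_moves", "arguments": {"series": "-0.118 -0.02 -0.006 0 -1; -0.118 -0.02 -0.006 0 -1; -0.118 -0.02 -0.006 0 -1; -0.118 -0.02 -0.006 0 -1; -0.118 -0.02 -0.006 0 -1"}}

```text
time: 3.02
tool_pos: [400.6, 248.6, 702.7]
tcp_rot: [172.6, -1.6, 152.8]
ft_force: [0.7, 1.2, -0.2]
finger_gap: 85.6
grip_force: 0.0
```

>>> {"name": "apply_moves", "arguments": {"series": "-0.082 -0.103 -0.013 0 -1; -0.082 -0.103 -0.013 0 -1; -0.082 -0.103 -0.013 0 -1; -0.082 -0.103 -0.013 0 -1; -0.082 -0.103 -0.013 0 -1"}}

```text
time: 3.43
tool_pos: [437.6, 53.5, 698.5]
tcp_rot: [172.7, -1.6, 152.9]
ft_force: [1.7, -0.5, -0.0]
finger_gap: 85.2
grip_force: 0.0
```

>>> {"name": "apply_moves", "arguments": {"series": "-0.082 -0.103 -0.013 0 -1; -0.082 -0.103 -0.013 0 -1; -0.082 -0.103 -0.013 0 -1; -0.082 -0.103 -0.013 0 -1; 0 0 0 0 -1"}}

```text
time: 3.85
tool_pos: [470.2, -106.6, 691.3]
tcp_rot: [172.8, -1.9, 152.5]
ft_force: [0.6, 0.0, -1.0]
finger_gap: 85.5
grip_force: 0.0
```

```bash
python3 -c "
from h import *
from bench import *
plan(sense(),(230,-450,690),(230,-450,730))
s=snapshot('wrist');cv2.imwrite('pics/w1.png',s['frame']);s=snapshot('scene');cv2.imwrite('pics/s2.png',s['frame'])"
```

```text
t 3.85 pos [ 470.2 -106.6  691.3] rot [172.8  -1.9 152.5] j [-24.4  10.6  31.1  11.2 139.3 -78.3] tilt 7.4 az 78.0 warm x,y tilt [0.5 7.4] tool y az 62.2 F [ 0.6  0.  -1. ] gap 85.5 grip 0.0
11 rows [ 0.0164 -0.1251 -0.0148]
1 rows [ 0.0045  0.0167 -0.1322]
```

View pics/w1.png

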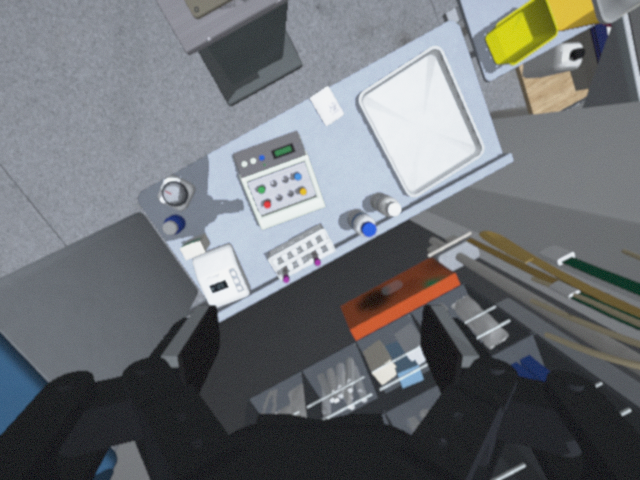

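The wrist view shows the warmer (red cap near (267,204)), the tray (420,120), and clear floor to the right of the cart, so there is room for the corrective stretch.

>>> {"name": "apply_moves", "arguments": {"series": "0.016 -0.125 -0.015 0 -1; 0.016 -0.125 -0.015 0 -1; 0.016 -0.125 -0.015 0 -1; 0.016 -0.125 -0.015 0 -1; 0.016 -0.125 -0.015 0 -1"}}

```text
time: 4.37
tool_pos: [359.6, -256.6, 694.4]
tcp_rot: [172.8, -1.6, 153.0]
ft_force: [-0.7, -0.3, -0.6]
finger_gap: 85.5
grip_force: 0.0
```

>>> {"name": "apply_moves", "arguments": {"series": "0.016 -0.125 -0.015 0 -1; 0.016 -0.125 -0.015 0 -1; 0.016 -0.125 -0.015 0 -1; 0.016 -0.125 -0.015 0 -1; 0.016 -0.125 -0.015 0 -1"}}

```text
time: 4.78
tool_pos: [252.5, -413.8, 693.8]
tcp_rot: [172.9, -1.6, 153.0]
ft_force: [1.0, 0.1, 0.5]
finger_gap: 85.5
grip_force: 0.0
```

>>> {"name": "apply_moves", "arguments": {"series": "0 0.016 -0.13 0 -1; 0 0.016 -0.13 0 -1; 0 0.016 -0.13 0 -1; 0 0.016 -0.13 0 -1; 0 0.016 -0.13 0 -1"}}

```text
time: 5.2
tool_pos: [232.2, -365.7, 763.9]
tcp_rot: [173.9, 1.1, 152.6]
ft_force: [0.1, 0.1, 0.2]
finger_gap: 85.4
grip_force: 0.0
```

```bash
python3 -c "
from h import *
from bench import *
plan(sense(),(230,-450,690))"
```

```text
t 5.2 pos [ 232.2 -365.7  763.9] rot [173.9   1.1 152.6] j [ -68.9   23.3    2.8   13.3  156.5 -119.4] tilt 6.2 az 53.0 warm x,y tilt [2.9 5.4] tool y az 62.7 F [0.1 0.1 0.2] gap 85.4 grip 0.0
3 rows [-0.0395 -0.0926  0.0735]
```

>>> {"name": "apply_moves", "arguments": {"series": "-0.046 -0.028 -0.127 0 -1; -0.046 -0.028 -0.127 0 -1; -0.046 -0.028 -0.127 0 -1; -0.046 -0.028 -0.127 0 -1; -0.046 -0.028 -0.127 0 -1"}}

```text
time: 5.62
tool_pos: [210.7, -358.1, 785.6]
tcp_rot: [175.3, 4.5, 152.2]
ft_force: [0.8, 0.5, -0.8]
finger_gap: 85.4
grip_force: 0.0
```

```bash
python3 -c "
from h import *
from bench import *
plan(sense(),(230,-450,690))"
```

```text
t 5.6167 pos [ 210.7 -358.1  785.6] rot [175.3   4.5 152.2] j [ -72.4   21.5    1.3   16.5  156.5 -119.6] tilt 6.5 az 19.0 warm x,y tilt [5.7 3. ] tool y az 62.6 F [ 0.8  0.5 -0.8] gap 85.4 grip 0.0
4 rows [-0.0436 -0.0669  0.078 ]
```

>>> {"name": "apply_moves", "arguments": {"series": "-0.046 -0.028 -0.127 0 -1; -0.046 -0.028 -0.127 0 -1; -0.046 -0.028 -0.127 0 -1; -0.046 -0.028 -0.127 0 -1; -0.046 -0.028 -0.127 0 -1"}}

```text
time: 6.03
tool_pos: [186.6, -344.0, 806.8]
tcp_rot: [176.5, 7.5, 151.9]
ft_force: [0.7, 0.4, 0.7]
finger_gap: 85.3
grip_force: 0.0
```

```bash
python3 -c "
from h import *
from bench import *
plan(sense(),(440,-230,690),(485,-160,450))"
```

```text
t 6.0333 pos [ 186.6 -344.   806.8] rot [176.5   7.5 151.9] j [ -76.6   18.5    1.3   20.3  156.5 -119.8] tilt 8.3 az -3.0 warm x,y tilt [8.2 0.8] tool y az 62.4 F [0.7 0.4 0.7] gap 85.3 grip 0.0
8 rows [-0.0638  0.0879  0.063 ]
7 rows [0.0118 0.0325 0.1159]
```

>>> {"name": "apply_moves", "arguments": {"series": "-0.046 -0.028 -0.127 0 -1; -0.046 -0.028 -0.127 0 -1; 0 0 0.1 0 -1; 0 0 0.1 0 -1; 0 0 0.1 0 -1"}}

```text
time: 6.45
tool_pos: [188.6, -340.7, 769.0]
tcp_rot: [176.9, 9.2, 151.7]
ft_force: [0.6, 0.3, 1.7]
finger_gap: 85.3
grip_force: 0.0
```

```bash
python3 -c "
from h import *
from bench import *
plan(sense(),(480,-165,480))"
```

```text
t 6.45 pos [ 188.6 -340.7  769. ] rot [176.9   9.2 151.7] j [ -77.1    1.8   29.4   15.3  144.1 -126.3] tilt 9.7 az -10.0 warm x,y tilt [ 9.6 -0.1] tool y az 62.2 F [0.6 0.3 1.7] gap 85.3 grip 0.0
12 rows [-0.0348  0.0765  0.0912]
```

>>> {"name": "apply_moves", "arguments": {"series": "-0.035 0.0765 0.091 0 -1; -0.035 0.0765 0.091 0 -1; -0.035 0.0765 0.091 0 -1; -0.035 0.0765 0.091 0 -1; -0.035 0.0765 0.091 0 -1"}}

```text
time: 6.87
tool_pos: [311.1, -265.9, 648.2]
tcp_rot: [176.7, 9.1, 151.7]
ft_force: [-0.9, -0.4, 1.1]
finger_gap: 85.8
grip_force: 0.0
```

>>> {"name": "apply_moves", "arguments": {"series": "-0.035 0.0765 0.091 0 -1; -0.035 0.0765 0.091 0 -1; -0.035 0.0765 0.091 0 -1; -0.035 0.0765 0.091 0 -1; -0.035 0.0765 0.091 0 -1"}}

```text
time: 7.28
tool_pos: [433.0, -192.2, 528.7]
tcp_rot: [176.6, 9.1, 151.7]
ft_force: [0.6, -0.5, 0.3]
finger_gap: 85.4
grip_force: 0.0
```

>>> {"name": "apply_moves", "arguments": {"series": "-0.035 0.0765 0.091 0 -1; -0.035 0.0765 0.091 0 -1; 0 0 0 -0.055 -1; 0 0 0 -0.056 -1; 0 0 0 -0.055 -1"}}

```text
time: 7.7
tool_pos: [481.0, -163.2, 480.8]
tcp_rot: [179.8, 9.6, 171.4]
ft_force: [-0.3, -0.8, -0.2]
finger_gap: 85.2
grip_force: 0.0
```

```bash
python3 -c "
from h import *
from bench import *
plan(sense(),(482,-157,250))"
```

```text
t 7.7 pos [ 481.  -163.2  480.8] rot [179.8   9.6 171.4] j [ -26.8  -13.6   80.1    3.3  104.4 -107.1] tilt 9.6 az -7.0 warm x,y tilt [9.5 0.2] tool y az 81.4 F [-0.3 -0.8 -0.2] gap 85.2 grip 0.0
6 rows [0.0213 0.003  0.1264]
```

>>> {"name": "apply_moves", "arguments": {"series": "0.021 0.003 0.126 0 -1; 0.021 0.003 0.126 0 -1; 0.021 0.003 0.126 0 -1; 0.021 0.003 0.126 0 -1; 0.021 0.003 0.126 0 -1"}}

```text
time: 8.12
tool_pos: [482.1, -158.8, 288.6]
tcp_rot: [179.8, 9.7, 171.0]
ft_force: [0.9, 0.3, -0.0]
finger_gap: 85.7
grip_force: 0.0
```

>>> {"name": "apply_moves", "arguments": {"series": "0.021 0.003 0.126 0 -1; 0.02 0.003 0.06 0 -1; 0 0 0 0 -1"}}

```text
time: 8.37
tool_pos: [476.6, -154.9, 226.7]
tcp_rot: [179.6, 9.1, 170.9]
ft_force: [-0.6, -0.4, 0.2]
finger_gap: 85.5
grip_force: 0.0
```

```bash
python3 -c "
from h import *
from bench import *
s=sense();plan(s,(493.6,-158.7,101))
w=snapshot('wrist');T=np.eye(4);T[:3,:3]=R(s);T[:3,3]=s['tool_pos'];E=T@w['tool_from_camera']
f=w['frame'];cv2.imwrite('pics/w2.png',f);np.savez('w2.npz',extrinsics=E,**w)
K=w['intrinsics'];C=E[:3,:3].T@(np.array([490.5,-158.3,129])-E[:3,3]);print('expected cap px',(K@C/C[2])[:2])
hsv=cv2.cvtColor(f,cv2.COLOR_BGR2HSV).astype(int)
m=((hsv[...,0]<8)|(hsv[...,0]>172))&(hsv[...,1]>130)&(hsv[...,2]>60)
n,l,st,ce=cv2.connectedComponentsWithStats(m.astype(np.uint8))
for i in range(1,n):
  if st[i,4]>80: print(st[i],ce[i],proj({'intrinsics':K,'extrinsics':E},*ce[i],125))
"
```

```text
t 8.3667 pos [ 476.6 -154.9  226.7] rot [179.6   9.1 170.9] j [ -26.1  -17.2  109.5    3.1   79.1 -107.4] tilt 9.1 az -7.0 warm x,y tilt [9.1 0.4] tool y az 81.0 F [-0.6 -0.4  0.2] gap 85.5 grip 0.0
4 rows [ 0.0023 -0.0016  0.1057]
expected cap px [318.94049038 242.22674228]
[307 225  18  25 386] [315.43005181 237.07512953] [ 487.8874881  -160.47963461  125.        ]
```

View pics/w2.png

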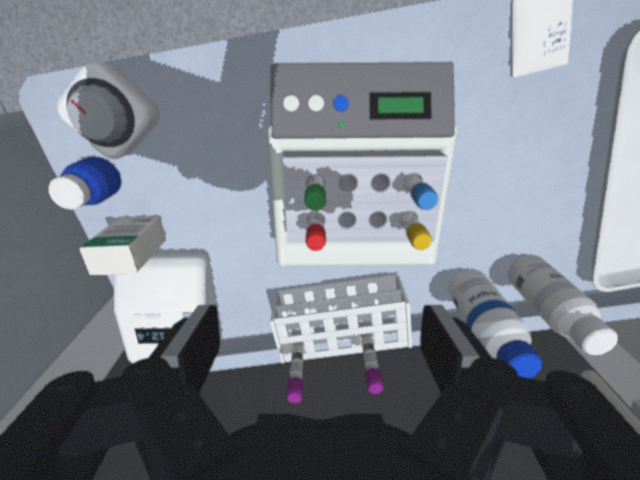

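The red cap appears at (315,237), about 2 mm from the top-camera estimate, and the fingers line up either side of it. I'll go lower and check once more.

```bash
python3 -c "
from h import *
from bench import *
plan(sense(),(487,-159.5,163),step=25)"
```

```text
t 8.4167 pos [ 478.1 -155.7  230.3] rot [179.7   9.4 171. ] j [ -26.1  -17.2  109.2    3.1   79.2 -107.4] tilt 9.4 az -7.0 warm x,y tilt [9.3 0.3] tool y az 81.0 F [-0.8 -0.5  1.5] gap 85.3 grip 0.0
3 rows [ 0.0019 -0.0031  0.0754]
```

>>> {"name": "apply_moves", "arguments": {"series": "0.002 -0.003 0.075 0 -1; 0.002 -0.003 0.075 0 -1; 0.002 -0.003 0.075 0 -1; 0 0 0 0 -1; 0 0 0 0 -1"}}

```text
time: 8.83
tool_pos: [488.7, -160.4, 166.7]
tcp_rot: [179.8, 9.6, 171.0]
ft_force: [0.2, 0.5, 0.6]
finger_gap: 85.6
grip_force: 0.0
```

```bash
cat > look.py <<'E'
from h import *
from bench import *
for k in range(3):
    s=sense()
    w=snapshot('wrist');T=np.eye(4);T[:3,:3]=R(s);T[:3,3]=s['tool_pos'];E=T@w['tool_from_camera']
    f=w['frame'];K=w['intrinsics']
    hsv=cv2.cvtColor(f,cv2.COLOR_BGR2HSV).astype(int)
    m=((hsv[...,0]<8)|(hsv[...,0]>172))&(hsv[...,1]>130)&(hsv[...,2]>60)
    n,l,st,ce=cv2.connectedComponentsWithStats(m.astype(np.uint8))
    i=1+np.argmax(st[1:,4])
    d={'intrinsics':K,'extrinsics':E};ctr=T[:3,3]-18.7*T[:3,2]
    print(s['tool_pos'].round(1),st[i],proj(d,*ce[i],122),proj(d,*ce[i],129))
    print('cap in tool',(T[:3,:3].T@(proj(d,*ce[i],125)-T[:3,3])).round(1))
cv2.imwrite('pics/w3.png',f);plan(s,(492,-159.5,101),step=20)
E
python3 look.py
```

```text
[ 488.7 -160.4  166.7] [309 244  25  36 701] [ 488.97760372 -160.80092327  122.        ] [ 484.92093183 -160.22042941  129.        ]
cap in tool [ 8.4 -0.6 40.9]
[ 489.3 -160.6  167.8] [310 242  24  35 698] [ 489.02327832 -160.77849866  122.        ] [ 485.00022566 -160.20724566  129.        ]
cap in tool [ 9.2 -0.4 41.8]
[ 489.6 -160.7  168.2] [310 241  24  36 697] [ 488.99569132 -160.83421411  122.        ] [ 484.98544809 -160.2636105   129.        ]
cap in tool [ 9.6 -0.4 42.1]
t 8.9333 pos [ 489.6 -160.7  168.2] rot [179.8   9.8 171. ] j [ -26.   -13.3  112.5    3.2   71.5 -107.8] tilt 9.8 az -8.0 warm x,y tilt [9.7 0.1] tool y az 81.0 F [-0.3  0.9  0.3] gap 85.2 grip 0.0
4 rows [0.0077 0.0012 0.0555]
```

View pics/w3.png

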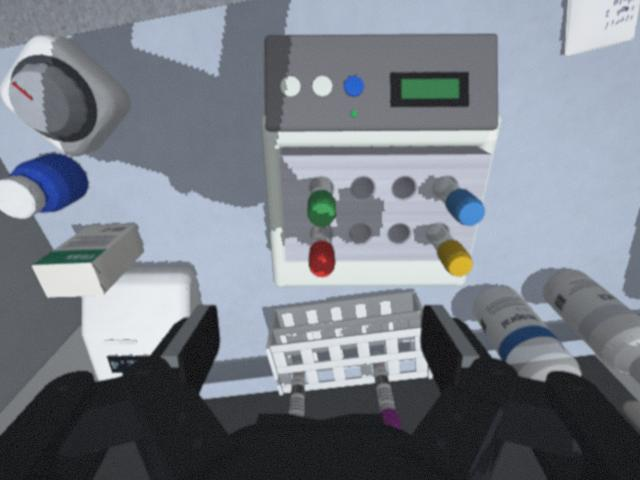

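The cap at (321,258) is centred between the fingers (columns 197–442). I'll descend onto it.

>>> {"name": "apply_moves", "arguments": {"series": "0.0077 0 0.055 0 -1; 0.0077 0 0.055 0 -1; 0.0077 0 0.055 0 -1; 0.0077 0 0.055 0 -1; 0 0 0 0 -1"}}

```text
time: 9.4
tool_pos: [488.8, -159.4, 96.6]
tcp_rot: [179.7, 9.4, 171.0]
ft_force: [0.1, 0.6, -1.5]
finger_gap: 85.1
grip_force: 0.0
```

>>> {"name": "apply_moves", "arguments": {"series": "0 0 0 0 -0.2; 0 0 0 0 0; 0 0 0 0 0.2; 0 0 0 0 0.3; 0 0 0 0 0.4", "squeeze": 20}}

```text
time: 9.82
tool_pos: [490.4, -160.2, 99.3]
tcp_rot: [179.8, 9.6, 171.0]
ft_force: [0.1, -0.0, 0.1]
finger_gap: 26.7
grip_force: 0.0
```

```bash
python3 look.py
```

```text
[ 490.4 -160.2   99.3] [ 303  314   37   58 1749] [ 488.28231767 -160.70714573  122.        ] [ 481.76743164 -159.74649775  129.        ]
cap in tool [  0.5  -0.8 -26.1]
[ 490.2 -160.1   99. ] [ 303  315   37   58 1752] [ 488.30704163 -160.694742    122.        ] [ 481.76391109 -159.72675175  129.        ]
cap in tool [  0.2  -0.8 -26.4]
[ 490.1 -160.    98.7] [ 302  315   38   58 1763] [ 488.27195638 -160.68094691  122.        ] [ 481.70891892 -159.70716762  129.        ]
cap in tool [  0.1  -0.9 -26.7]
t 9.9167 pos [ 490.1 -160.    98.7] rot [179.8   9.6 171. ] j [ -25.9   -8.8  116.2    3.3   63.5 -108.2] tilt 9.6 az -8.0 warm x,y tilt [9.5 0.2] tool y az 81.0 F [ 0.3 -0.1  0.1] gap 26.0 grip 0.0
1 rows [-0.0073  0.0027 -0.0065]
```

>>> {"name": "apply_moves", "arguments": {"series": "-0.006 -0.003 -0.005 0 0.4; 0 0 0 0 0.5; 0 0 0 0 0.6; 0 0 0 0 0.7; 0 0 0 0 0.8", "squeeze": 20}}

```text
time: 10.38
tool_pos: [491.3, -161.0, 100.0]
tcp_rot: [179.8, 9.5, 171.0]
ft_force: [0.0, 0.4, 2.5]
finger_gap: 14.9
grip_force: 19.5
```

>>> {"name": "apply_moves", "arguments": {"series": "0 0 0 0 0.9; 0 0 0 0 0.9; 0 0 0 0 0.9", "squeeze": 20}}

```text
time: 10.63
tool_pos: [491.2, -161.1, 100.0]
tcp_rot: [179.8, 9.5, 171.0]
ft_force: [0.3, 0.2, 2.7]
finger_gap: 15.1
grip_force: 19.6
```

```bash
python3 -c "
from h import *
from bench import *
s=sense();p=s['tool_pos'];plan(s,p+[0,0,50],p+[0,0,170],step=10)"
```

```text
t 10.6333 pos [ 491.2 -161.1  100. ] rot [179.8   9.5 171. ] j [ -26.    -8.6  115.9    3.3   63.7 -108.2] tilt 9.5 az -8.0 warm x,y tilt [9.5 0.2] tool y az 81.0 F [0.3 0.2 2.7] gap 15.1 grip 19.575414061546326
5 rows [-0.0055  0.0001 -0.0329]
12 rows [-0.0055  0.0001 -0.0329]
```

>>> {"name": "apply_moves", "arguments": {"series": "-0.0027 0 -0.0165 0 0.9; -0.0055 0 -0.033 0 0.9; -0.0055 0 -0.033 0 0.9; -0.0055 0 -0.033 0 0.9; -0.0055 0 -0.033 0 0.9"}}

```text
time: 11.05
tool_pos: [491.3, -161.4, 146.7]
tcp_rot: [179.8, 9.6, 171.0]
ft_force: [0.6, 0.2, 0.0]
finger_gap: 14.6
grip_force: 19.6
```

>>> {"name": "apply_moves", "arguments": {"series": "-0.0055 0 -0.033 0 0.9; -0.0055 0 -0.033 0 0.9; -0.0055 0 -0.033 0 0.9; -0.0055 0 -0.033 0 0.9; -0.0055 0 -0.033 0 0.9"}}

```text
time: 11.47
tool_pos: [490.9, -161.4, 196.3]
tcp_rot: [179.8, 9.5, 171.0]
ft_force: [-0.2, -0.6, -0.4]
finger_gap: 15.2
grip_force: 19.6
```

```bash
python3 -c "
from h import *
from bench import *
s=sense();p=s['tool_pos'];plan(s,p+[0,0,260],(516,235,460),(516,235,600));w=snapshot('scene');cv2.imwrite('pics/s3.png',cv2.resize(w['frame'][120:340,200:520],None,fx=2.5,fy=2.5))"
```

```text
t 11.4667 pos [ 490.9 -161.4  196.3] rot [179.8   9.5 171. ] j [ -26.   -14.   110.1    3.1   74.8 -107.6] tilt 9.5 az -8.0 warm x,y tilt [9.5 0.2] tool y az 81.0 F [-0.2 -0.6 -0.4] gap 15.2 grip 19.551292061805725
7 rows [-0.0205  0.0005 -0.1221]
10 rows [ 0.012   0.1318 -0.0027]
4 rows [-0.0193  0.0005 -0.1151]
```

View pics/s3.png

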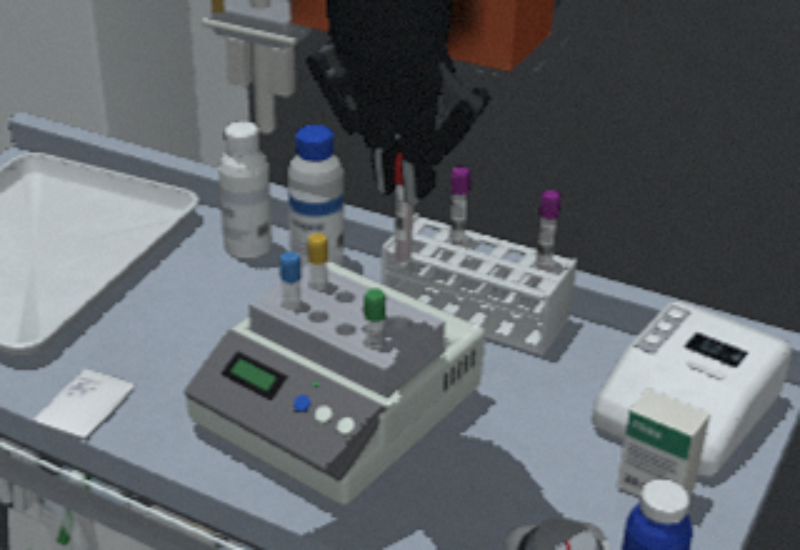

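The red tube hangs upright in the grip, clear of the block (cap at about (400,165) in the crop), and the other three are still standing. I'll carry it up and over to the tray.

>>> {"name": "apply_moves", "arguments": {"series": "-0.01 0 -0.06 0 0.9; -0.018 0 -0.1 0 0.9; -0.018 0 -0.1 0 0.9; -0.018 0 -0.1 0 0.9; -0.018 0 -0.1 0 0.9"}}

```text
time: 11.93
tool_pos: [491.9, -162.0, 336.7]
tcp_rot: [179.8, 9.5, 171.0]
ft_force: [0.4, 0.1, 0.9]
finger_gap: 14.8
grip_force: 19.6
```

>>> {"name": "apply_moves", "arguments": {"series": "-0.018 0 -0.1 0 0.9; -0.015 0 -0.08 0 0.9; -0.008 0 -0.04 0 0.9; 0.005 0.04 0 0 0.9; 0.009 0.08 0 0 0.9"}}

```text
time: 12.35
tool_pos: [495.0, -127.4, 402.1]
tcp_rot: [179.8, 9.6, 170.8]
ft_force: [0.7, 1.3, -0.5]
finger_gap: 15.0
grip_force: 19.6
```

>>> {"name": "apply_moves", "arguments": {"series": "0.012 0.11 -0.002 0 0.9; 0.012 0.12 -0.002 0 0.9; 0.012 0.12 -0.002 0 0.9; 0.012 0.12 -0.002 0 0.9; 0.012 0.12 -0.002 0 0.9"}}

```text
time: 12.77
tool_pos: [503.6, 53.6, 401.2]
tcp_rot: [179.8, 9.4, 171.0]
ft_force: [0.5, 0.0, 0.3]
finger_gap: 14.8
grip_force: 19.6
```

>>> {"name": "apply_moves", "arguments": {"series": "0.012 0.12 -0.002 0 0.9; 0.012 0.12 -0.002 0 0.9; 0.012 0.12 -0.002 0 0.9; 0.012 0.11 -0.002 0 0.9; 0.008 0.07 -0.002 0 0.9"}}

```text
time: 13.18
tool_pos: [511.4, 217.6, 401.5]
tcp_rot: [179.8, 9.4, 171.1]
ft_force: [0.4, -0.4, -0.1]
finger_gap: 15.2
grip_force: 19.6
```

```bash
cat >> h.py <<'E'
Rg=Ro.from_euler("xyz",[179.8,9.5,171.0],degrees=True).as_matrix(); tloc=Rg.T@[0,0,1.]  # tube axis in tool
def tube(s):
    a=R(s)@tloc; g=s["tool_pos"]-18.7*R(s)[:,2]; c=g-34*a
    print("TUBE from vertical %.1f az-of-foot %.0f grasp"%(np.degrees(np.arccos(a[2])),np.degrees(np.arctan2(-a[1],-a[0]))),g.round(),"centre",c.round(),"foot",(g-78*a).round())
E
python3 -c "
from h import *
from bench import *
s=sense();p=s['tool_pos'];plan(s,(519,237,450),(519,237,580));tube(s)"
```

```text
t 13.1833 pos [511.4 217.6 401.5] rot [179.8   9.4 171.1] j [ 20.7  -7.6  83.2  -4.4  96.  -61.3] tilt 9.4 az -8.0 warm x,y tilt [9.3 0.2] tool y az 81.2 F [ 0.4 -0.4 -0.1] gap 15.2 grip 19.586482644081116
2 rows [-0.0206  0.0341 -0.0784]
4 rows [-0.0177  0.0004 -0.1069]
TUBE from vertical 0.1 az-of-foot 163 grasp [508. 218. 420.] centre [508. 218. 386.] foot [508. 218. 342.]
```

>>> {"name": "apply_moves", "arguments": {"series": "-0.02 0.034 -0.078 0 0.9; -0.02 0.034 -0.078 0 0.9; -0.0175 0 -0.1 0 0.9; -0.0175 0 -0.1 0 0.9; -0.0175 0 -0.1 0 0.9"}}

```text
time: 13.6
tool_pos: [519.8, 233.8, 542.6]
tcp_rot: [179.8, 9.4, 171.1]
ft_force: [0.0, 0.4, -0.5]
finger_gap: 14.9
grip_force: 19.6
```

```bash
cat > push.py <<'E'
import sys
from h import *
from bench import *
s=sense();M=R(s);plan(s,(519,237,s['tool_pos'][2]));tube(s)
for e in map(float,sys.argv[1:]):
    a=np.radians(24.5);b=np.radians(e);d=np.array([np.cos(b)*np.cos(a),np.cos(b)*np.sin(a),np.sin(b)])
    print("elev",e,(M.T@d*.138).round(3))
E
python3 push.py 70 60 50 40
```

```text
t 13.6 pos [519.8 233.8 542.6] rot [179.8   9.4 171.1] j [ 22.1   0.7  60.2  -5.  110.9 -61.1] tilt 9.4 az -8.0 warm x,y tilt [9.3 0.1] tool y az 81.1 F [ 0.   0.4 -0.5] gap 14.9 grip 19.582113325595856
1 rows [ 0.0042  0.0102 -0.0007]
TUBE from vertical 0.1 az-of-foot -170 grasp [517. 234. 561.] centre [517. 234. 527.] foot [517. 234. 483.]
elev 70.0 [-0.06   0.026 -0.121]
elev 60.0 [-0.076  0.038 -0.108]
elev 50.0 [-0.09   0.049 -0.092]
elev 40.0 [-0.102  0.058 -0.073]
```

>>> {"name": "apply_moves", "arguments": {"series": "-0.02 0.003 -0.12 0 0.9; -0.02 0.003 -0.12 0 0.9; -0.02 0.003 -0.12 0 0.9; -0.02 0.003 -0.12 0 0.9; -0.076 0.038 -0.108 0 0.9"}}

```text
time: 14.02
tool_pos: [527.5, 239.2, 699.9]
tcp_rot: [179.6, 9.9, 171.0]
ft_force: [-0.1, 0.0, 1.6]
finger_gap: 15.2
grip_force: 19.6
```

```bash
python3 push.py 70 60 50 40
```

```text
t 14.0167 pos [527.5 239.2 699.9] rot [179.6   9.9 171. ] j [ 22.3  21.3  16.9  -6.5 133.  -63.6] tilt 9.9 az -7.0 warm x,y tilt [9.8 0.4] tool y az 81.1 F [-0.1  0.   1.6] gap 15.2 grip 19.582864344120026
1 rows [ 0.0265 -0.0115 -0.0047]
TUBE from vertical 0.4 az-of-foot 17 grasp [524. 240. 718.] centre [525. 240. 684.] foot [525. 240. 640.]
elev 70.0 [-0.061  0.027 -0.121]
elev 60.0 [-0.077  0.039 -0.108]
elev 50.0 [-0.091  0.05  -0.091]
elev 40.0 [-0.102  0.059 -0.072]
```

>>> {"name": "apply_moves", "arguments": {"series": "-0.077 0.039 -0.108 0 0.9; -0.077 0.039 -0.108 0 0.9; -0.077 0.039 -0.108 0 0.9; -0.077 0.039 -0.108 0 0.9; -0.077 0.039 -0.108 0 0.9"}}

```text
time: 14.43
tool_pos: [539.8, 239.9, 743.6]
tcp_rot: [176.7, 14.9, 170.9]
ft_force: [0.3, 0.1, 0.0]
finger_gap: 15.2
grip_force: 19.7
```

```bash
python3 push.py 70 60 50 40
```

```text
t 14.4333 pos [539.8 239.9 743.6] rot [176.7  14.9 170.9] j [ 21.9  28.1   1.4  -6.9 135.9 -64.9] tilt 15.3 az 4.0 warm x,y tilt [14.7  3.2] tool y az 81.7 F [0.3 0.1 0. ] gap 15.2 grip 19.67273712158203
1 rows [ 0.0648 -0.0194 -0.0184]
TUBE from vertical 6.2 az-of-foot 21 grasp [535. 240. 762.] centre [538. 241. 728.] foot [543. 243. 684.]
elev 70.0 [-0.071  0.033 -0.114]
elev 60.0 [-0.086  0.044 -0.098]
elev 50.0 [-0.099  0.054 -0.08 ]
elev 40.0 [-0.108  0.062 -0.06 ]
```

>>> {"name": "apply_moves", "arguments": {"series": "-0.079 0.039 -0.106 0 0.9; -0.079 0.039 -0.106 0 0.9; -0.08 0.039 -0.105 0 0.9; -0.08 0.039 -0.105 0 0.9; -0.08 0.039 -0.105 0 0.9"}}

```text
time: 14.85
tool_pos: [535.8, 233.0, 788.0]
tcp_rot: [173.0, 21.2, 170.3]
ft_force: [0.3, 0.3, -0.3]
finger_gap: 15.0
grip_force: 19.7
```

```bash
python3 push.py 70 60 50 40
```

```text
t 14.85 pos [535.8 233.  788. ] rot [173.   21.2 170.3] j [ 21.4  24.5   1.3  -6.2 132.3 -65.3] tilt 22.2 az 9.0 warm x,y tilt [20.6  6.7] tool y az 82.8 F [ 0.3  0.3 -0.3] gap 15.0 grip 19.66288983821869
1 rows [ 0.0537  0.006  -0.0202]
TUBE from vertical 13.4 az-of-foot 21 grasp [529. 232. 805.] centre [536. 235. 772.] foot [546. 238. 729.]
elev 70.0 [-0.083  0.039 -0.103]
elev 60.0 [-0.096  0.05  -0.085]
elev 50.0 [-0.107  0.058 -0.065]
elev 40.0 [-0.114  0.065 -0.044]
```

>>> {"name": "apply_moves", "arguments": {"series": "-0.09 0.045 -0.095 0 0.9; -0.091 0.045 -0.093 0 0.9; -0.093 0.046 -0.091 0 0.9; -0.095 0.046 -0.089 0 0.9; -0.097 0.047 -0.087 0 0.9"}}

```text
time: 15.27
tool_pos: [546.3, 232.0, 826.0]
tcp_rot: [168.9, 27.5, 169.2]
ft_force: [0.4, 0.3, -1.2]
finger_gap: 15.3
grip_force: 19.7
```

>>> {"name": "apply_moves", "arguments": {"series": "-0.099 0.047 -0.085 0 0.9; -0.1 0.048 -0.083 0 0.9; -0.101 0.048 -0.081 0 0.9; -0.102 0.049 -0.079 0 0.9; -0.103 0.049 -0.077 0 0.9"}}

```text
time: 15.68
tool_pos: [555.5, 229.8, 870.1]
tcp_rot: [164.2, 34.3, 167.3]
ft_force: [0.6, 0.4, 0.5]
finger_gap: 15.0
grip_force: 19.7
```

```bash
python3 push.py 70 60 50 40
```

```text
t 15.6833 pos [555.5 229.8 870.1] rot [164.2  34.3 167.3] j [ 19.7  19.7   1.3  -4.2 121.7 -65.8] tilt 37.3 az 14.0 warm x,y tilt [32.1 13.4] tool y az 86.3 F [0.6 0.4 0.5] gap 15.0 grip 19.655114114284515
1 rows [ 0.1024  0.0158 -0.0681]
TUBE from vertical 28.6 az-of-foot 21 grasp [544. 227. 885.] centre [560. 233. 855.] foot [579. 240. 817.]
elev 70.0 [-0.104  0.051 -0.075]
elev 60.0 [-0.113  0.059 -0.054]
elev 50.0 [-0.118  0.065 -0.031]
elev 40.0 [-0.12   0.069 -0.007]
```

>>> {"name": "apply_moves", "arguments": {"series": "-0.094 0.043 -0.092 0 0.9; -0.095 0.044 -0.09 0 0.9; -0.097 0.044 -0.088 0 0.9; -0.099 0.045 -0.086 0 0.9; -0.1 0.046 -0.083 0 0.9"}}

```text
time: 16.1
tool_pos: [536.4, 218.0, 928.5]
tcp_rot: [158.8, 41.0, 164.4]
ft_force: [-0.3, -0.6, 0.3]
finger_gap: 15.2
grip_force: 19.7
```

```bash
python3 push.py 90 80 70 60
```

```text
t 16.1 pos [536.4 218.  928.5] rot [158.8  41.  164.4] j [ 18.7  15.6   1.3  -2.9 117.8 -66.2] tilt 45.3 az 15.0 warm x,y tilt [37.2 16.5] tool y az 88.7 F [-0.3 -0.6  0.3] gap 15.2 grip 19.653145372867584
1 rows [ 0.055   0.0596 -0.0282]
TUBE from vertical 36.6 az-of-foot 21 grasp [524. 215. 942.] centre [543. 222. 914.] foot [567. 231. 879.]
elev 90.0 [-0.091  0.038 -0.097]
elev 80.0 [-0.103  0.047 -0.079]
elev 70.0 [-0.112  0.055 -0.058]
elev 60.0 [-0.118  0.061 -0.036]
```

>>> {"name": "apply_moves", "arguments": {"series": "-0.108 0.068 -0.06 0 0.9; -0.109 0.068 -0.058 0 0.9; -0.11 0.068 -0.056 0 0.9; -0.111 0.068 -0.054 0 0.9; -0.112 0.068 -0.052 0 0.9"}}

```text
time: 16.52
tool_pos: [545.8, 238.4, 973.4]
tcp_rot: [152.0, 47.6, 160.3]
ft_force: [0.6, 1.7, 0.1]
finger_gap: 15.2
grip_force: 19.7
```

```bash
python3 push.py 90 80 70 60
```

```text
t 16.5167 pos [545.8 238.4 973.4] rot [152.   47.6 160.3] j [ 21.2  14.5   1.4  -4.4 110.8 -65.3] tilt 53.4 az 16.0 warm x,y tilt [41.7 19.3] tool y az 91.7 F [0.6 1.7 0.1] gap 15.2 grip 19.651396572589874
1 rows [ 0.0557 -0.0018 -0.0699]
TUBE from vertical 44.7 az-of-foot 21 grasp [531. 234. 985.] centre [554. 243. 960.] foot [583. 254. 929.]
elev 90.0 [-0.102  0.044 -0.082]
elev 80.0 [-0.112  0.052 -0.062]
elev 70.0 [-0.119  0.058 -0.04 ]
elev 60.0 [-0.122  0.063 -0.016]
```

>>> {"name": "apply_moves", "arguments": {"series": "-0.113 0.053 -0.06 0 0.9; -0.114 0.053 -0.058 0 0.9; -0.114 0.054 -0.056 0 0.9; -0.115 0.054 -0.053 0 0.9; -0.116 0.055 -0.051 0 0.9"}}

```text
time: 16.93
tool_pos: [536.1, 228.6, 1032.5]
tcp_rot: [143.1, 53.9, 153.9]
ft_force: [-0.5, 0.4, 0.0]
finger_gap: 15.3
grip_force: 19.7
```

```bash
python3 push.py 100 90 80 70
```

```text
t 16.9333 pos [ 536.1  228.6 1032.5] rot [143.1  53.9 153.9] j [ 19.6  11.8   1.3  -2.6 105.1 -65.7] tilt 61.9 az 17.0 warm x,y tilt [45.6 21.8] tool y az 95.1 F [-0.5  0.4  0. ] gap 15.3 grip 19.650093913078308
1 rows [ 0.0375  0.031  -0.041 ]
TUBE from vertical 53.2 az-of-foot 21 grasp [ 520.  224. 1041.] centre [ 546.  234. 1021.] foot [578. 246. 995.]
elev 100.0 [-0.101  0.041 -0.085]
elev 90.0 [-0.111  0.049 -0.065]
elev 80.0 [-0.119  0.056 -0.043]
elev 70.0 [-0.122  0.061 -0.02 ]
```

>>> {"name": "apply_moves", "arguments": {"series": "-0.118 0.06 -0.042 0 0.9; -0.118 0.06 -0.04 0 0.9; -0.118 0.06 -0.037 0 0.9; -0.119 0.061 -0.034 0 0.9; -0.12 0.061 -0.032 0 0.9"}}

```text
time: 17.35
tool_pos: [531.0, 228.5, 1088.6]
tcp_rot: [131.6, 59.4, 144.8]
ft_force: [0.2, 0.3, -0.5]
finger_gap: 15.0
grip_force: 19.6
```

>>> {"name": "apply_moves", "arguments": {"series": "-0.12 0.061 -0.03 0 0.9; -0.12 0.061 -0.028 0 0.9; -0.12 0.061 -0.026 0 0.9; -0.121 0.061 -0.022 0 0.9; -0.122 0.061 -0.02 0 0.9"}}

```text
time: 17.77
tool_pos: [517.3, 225.1, 1147.6]
tcp_rot: [116.1, 63.6, 131.7]
ft_force: [0.4, 0.2, -0.5]
finger_gap: 15.1
grip_force: 19.6
```

```bash
python3 push.py 110 100 90 80 70
```

```text
t 17.7667 pos [ 517.3  225.1 1147.6] rot [116.1  63.6 131.7] j [ 18.9   8.2   1.3  -0.9  91.8 -65.8] tilt 78.7 az 18.0 warm x,y tilt [50.2 25.3] tool y az 103.0 F [ 0.4  0.2 -0.5] gap 15.1 grip 19.647810459136963
1 rows [0.0115 0.0343 0.0172]
TUBE from vertical 70.0 az-of-foot 22 grasp [ 500.  219. 1151.] centre [ 530.  231. 1140.] foot [ 568.  247. 1125.]
elev 110.0 [-0.11   0.043 -0.071]
elev 100.0 [-0.119  0.05  -0.05 ]
elev 90.0 [-0.124  0.055 -0.027]
elev 80.0 [-0.125  0.059 -0.003]
elev 70.0 [-0.122  0.06   0.021]
```

>>> {"name": "apply_moves", "arguments": {"series": "-0.122 0.064 0 0 0.9; -0.122 0.064 0.002 0 0.9; -0.122 0.064 0.005 0 0.9; -0.122 0.064 0.008 0 0.9; -0.122 0.064 0.01 0 0.9"}}

```text
time: 18.18
tool_pos: [518.9, 229.8, 1201.9]
tcp_rot: [96.9, 65.7, 114.7]
ft_force: [0.5, 0.3, -0.3]
finger_gap: 15.2
grip_force: 19.6
```

>>> {"name": "apply_moves", "arguments": {"series": "-0.122 0.064 0.013 0 0.9; -0.122 0.064 0.016 0 0.9; -0.122 0.064 0.019 0 0.9; -0.121 0.064 0.022 0 0.9; -0.12 0.064 0.025 0 0.9"}}

```text
time: 18.6
tool_pos: [510.9, 231.6, 1256.6]
tcp_rot: [76.5, 65.3, 96.7]
ft_force: [0.3, -0.7, -0.5]
finger_gap: 15.0
grip_force: 19.6
```

```bash
python3 push.py 90 80 70
```

```text
t 18.6 pos [ 510.9  231.6 1256.6] rot [76.5 65.3 96.7] j [ 19.5   7.6   1.3  -0.6  75.5 -65.8] tilt 95.6 az 19.0 warm x,y tilt [50.5 26.6] tool y az 111.5 F [ 0.3 -0.7 -0.5] gap 15.0 grip 19.646852910518646
1 rows [0.0062 0.0063 0.0313]
TUBE from vertical 86.8 az-of-foot 23 grasp [ 493.  226. 1255.] centre [ 525.  239. 1253.] foot [ 565.  256. 1250.]
elev 90.0 [-0.125  0.056  0.013]
elev 80.0 [-0.12   0.056  0.037]
elev 70.0 [-0.112  0.055  0.059]
```

>>> {"name": "apply_moves", "arguments": {"series": "-0.12 0.064 0.028 0 0.9; -0.12 0.064 0.03 0 0.9; 0 0 0 0 0.9"}}

```text
time: 18.85
tool_pos: [504.4, 231.6, 1278.7]
tcp_rot: [68.8, 64.4, 89.9]
ft_force: [0.2, 0.3, 0.4]
finger_gap: 15.0
grip_force: 19.7
```

```bash
python3 -c "
from h import *
from bench import *
s=sense();tube(s);p=s['tool_pos'];plan(s,(p[0],p[1],1000),(504,230,800),step=30)"
```

```text
TUBE from vertical 90.2 az-of-foot 23 grasp [ 487.  226. 1276.] centre [ 518.  239. 1276.] foot [ 559.  256. 1276.]
t 18.85 pos [ 504.4  231.6 1278.7] rot [68.8 64.4 89.9] j [ 19.7   7.4   1.3  -0.6  72.3 -65.8] tilt 99.0 az 19.0 warm x,y tilt [50.  26.5] tool y az 113.2 F [0.2 0.3 0.4] gap 15.0 grip 19.65025931596756
10 rows [ 0.0838 -0.0374 -0.0145]
7 rows [ 0.0856 -0.0389 -0.0153]
```

Level, with the tube centre over the tray middle. Now I'll lower straight down to a viewing height.

>>> {"name": "apply_moves", "arguments": {"series": "0.045 -0.02 -0.008 0 0.9; 0.084 -0.0375 -0.0147 0 0.9; 0.084 -0.0375 -0.0147 0 0.9; 0.084 -0.0375 -0.0147 0 0.9; 0.084 -0.0375 -0.0147 0 0.9"}}

```text
time: 19.27
tool_pos: [505.3, 231.8, 1180.6]
tcp_rot: [69.3, 64.5, 90.3]
ft_force: [0.7, -0.3, 0.2]
finger_gap: 14.8
grip_force: 19.7
```

>>> {"name": "apply_moves", "arguments": {"series": "0.084 -0.0375 -0.0147 0 0.9; 0.084 -0.0375 -0.0147 0 0.9; 0.084 -0.0375 -0.0147 0 0.9; 0.084 -0.0375 -0.0147 0 0.9; 0.084 -0.0375 -0.0147 0 0.9"}}

```text
time: 19.68
tool_pos: [505.0, 231.7, 1039.9]
tcp_rot: [69.5, 64.5, 90.5]
ft_force: [0.6, -0.1, 0.3]
finger_gap: 15.1
grip_force: 19.7
```

```bash
python3 -c "
from h import *
from bench import *
s=sense();tube(s);p=s['tool_pos'];plan(s,(504,230,700),step=30)"
```

```text
TUBE from vertical 89.9 az-of-foot 23 grasp [ 488.  226. 1037.] centre [ 519.  239. 1037.] foot [ 559.  256. 1037.]
t 19.6833 pos [ 505.   231.7 1039.9] rot [69.5 64.5 90.5] j [ 19.8 -36.9  78.7  -0.9  39.5 -65.3] tilt 98.7 az 19.0 warm x,y tilt [50.  26.5] tool y az 113.0 F [ 0.6 -0.1  0.3] gap 15.1 grip 19.656473100185394
12 rows [ 0.085  -0.0384 -0.0147]
```

>>> {"name": "apply_moves", "arguments": {"series": "0.085 -0.0384 -0.0147 0 0.9; 0.05 -0.0226 -0.0087 0 0.9; 0 0 0 0 0.9; 0 0 0 0 0.9; 0 0 0 0 0.9"}}

```text
time: 20.1
tool_pos: [504.0, 231.2, 999.2]
tcp_rot: [69.1, 64.4, 90.1]
ft_force: [-1.1, -0.3, 0.0]
finger_gap: 14.6
grip_force: 19.7
```

```bash
python3 -c "
from h import *
from bench import *
s=sense();tube(s);plan(s);print(s['qd'].round(1))
w=snapshot('wrist')['frame'];t=snapshot('top')['frame'];cv2.imwrite('pics/w4.png',cv2.resize(np.hstack([w,t]),(800,300)))"
```

```text
TUBE from vertical 90.1 az-of-foot 23 grasp [487. 225. 996.] centre [518. 238. 996.] foot [558. 255. 996.]
t 20.1 pos [504.  231.2 999.2] rot [69.1 64.4 90.1] j [ 19.7 -41.2  86.3  -0.9  36.1 -65.3] tilt 98.9 az 19.0 warm x,y tilt [50.  26.5] tool y az 113.1 F [-1.1 -0.3  0. ] gap 14.6 grip 19.65477705001831
[ 0.1  0.3 -1.6 -0.  -0.2  0.1]
```

View pics/w4.png

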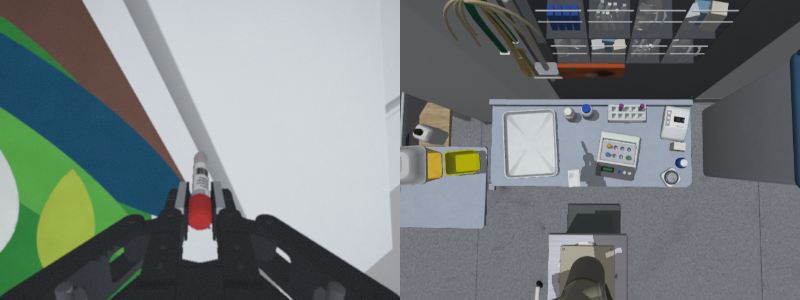

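The wrist view shows the red cap at about (200,210), firmly held, with the tube lying along the tool. The top view shows everything else in place.

```bash
python3 -c "
from bench import *
print(hand_in())"
```

```text
the job is handed in; nothing more can be done
None
```

The job is handed in at 20.1 s: the red-capped tube is held level and steady over the middle of the tray in a 20 N grip, about 1 m above the cart (the wrist's joint ranges left little room to go lower), and the other tubes and items stayed in place.

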